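# Roll-check dinner candles on a slate slab

### The job

Two dinner candles lie across the slate slab, one straight and one warped. Lay the warped one gently flat in the clear strip of the wire mesh tray, beside the remotes. Roll the straight one along the slab, without lifting it off, until it lies along the wooden end rail.

Things in the scene. Friction and masses are not known exactly. Their poses are not given: they have to be found in the camera images.
- straight_mid (a point): Centre of the straight dinner candle: ivory wax cylinder, 22 mm thick, 190 mm long, 70 g, lying on the slab (centre 11 mm above the slab's top). x runs along it, roughly parallel to the slab's x; y and z turn as it rolls (z starts up). The wax is slick: pushed from behind it rolls rather than slides, and stops within some centimetres when let go.
- warped_mid (a point): Middle of the warped dinner candle: same ivory wax, 22 mm thick, 190 mm long, 70 g, but bowed like a banana, so it would wobble and lift if rolled. It lies flat on the slab (this point 11 mm above the slab's top). x runs along its straight middle 50 mm, roughly parallel to the slab's x; both ends bend 19 mm level towards +y. Either candle may be nearer the rail, about 110 mm apart.
- slab: Fixed dark slate slab, 260 mm along its x, 400 mm along its y, 12 mm thick; origin at the centre of its underside, z up. A wooden end rail, 14 mm thick, 18 mm above the slab's top, runs along x over its whole -y (robot's right) end. The rail's inner face is at y = -186 mm: the straight candle lying against it has its centre at y = -175 mm.
- tray: Fixed open steel wire mesh tray left of the slab, 320 mm along x, 280 mm along y; origin at the centre of its underside, z up. Floor at z = 3 mm, walls 4 mm thick up to z = 32 mm. Remotes, hedgehog and timer plug (up to 50 mm high) fill its +y half. The clear strip runs along x beside the -y wall (slab side), y = -136 to -8 mm; its middle is x = 0, y = -70 mm.
There are look-alikes about, which are no part of the job. What is shaped like the part that bears straight_mid but purple or yellow is not meant.

How it is judged:
By the outcome, as a careful person would: the job done as asked, in the order asked, and still so for the second after the job is handed in, with the robot touching nothing.
It also fails if it takes over 48 s, if anything falls off the work surface, if the arm or the gripper's body presses on something with over 40 N, if the wrist force passes 120 N, or if a joint passes its speed limit or range.

### The arm

A 6-joint arm with a two-finger parallel gripper is mounted at the origin on the work surface. World frame = base frame: x ahead of the robot, y to its left, z up, the work surface at z = 0. Lengths are in m, angles in rad, forces in N, time in s.
With the tool pointing down it reaches from about 0.375 to 0.975 m from the base axis. Payload 3.8 kg.
Tool frame: the origin (TCP) lies midway between the tips of the shut fingers; the grasp point (between the pads) lies 19 mm behind it; z points along the fingers, y is the direction in which the jaws open and shut (so a half turn about z gives the same grasp; the last joint's range is limited). The gripper opens to 85 mm and grips with 20 to 120 N. Pads are 22 mm wide; open, the fingers measure 114 mm over their backs; the gripper's body (76 mm by 85 mm) begins 54 mm behind the grasp point. The pads swing forward as they close: fully open they stand 13 mm farther back than shut.
Start: joints at [1.133, 0.264, 1.604, -0, 1.274, -0.037], TCP at [0.263, 0.622, 0.231] pointing down, gripper open.
Joint ranges: [-2.63, 2.63], [-0.94, 2.18], [0.31, 2.57], [-1.31, 4.45], [0, 2.66], [-2.55, 2.55]. Speed limits (rad/s): [2.57, 2.57, 3.14, 3.14, 3.14, 3.14].

### API

Orientations are given as a rotation vector (axis times angle).
In Python, from workcell import bot gives the robot as it stands.
- The arm moves only by the tool arm_command, never from a script. Its argument "targets" is text: rows parted by semicolons, each of 7 numbers parted by spaces: the shift along the tool's x, y, z in mm, then the turn, a rotation vector about the tool's x, y, z in degrees, then the opening, from 0 (shut) to 1 (fully open). A call has 1 to 10 rows; each row is the pose to reach, as a shift and turn from the pose commanded when the call began, along the tool's axes at that moment; what a row does not reach only later rows make up. A row lasts 1/12 s, in which the tool goes at most 41.7 mm and 7.16 degrees, less where a joint would pass 70% of its speed; a pose out of reach is approached as far as the arm can. A call with a gripper value outside its range is refused whole. The fingers move at their own pace and stop on an object; "newtons" is the grip in N (left out, the last holds). Time passes only in rows, so rows that repeat a pose let the fingers close. It gives the time, the measured TCP pose, the force and the opening at its end, in the units of the state.
- bot.read_state(): the state, without advancing time (a new reading comes with each control period).
- bot.read_camera(name): name is "side" or "top"; returns (picture, depth): 480x640x3 uint8, blue, green, red; 480x640 float32, m along the optical axis (not along the pixel's ray), 0 where there is no reading.
- bot.camera_params(name): a dict with "fov_y" (degrees; the focal length in pixels is half the picture's height over the tangent of half this angle, whatever the lens; pixels are square), "cx", "cy" (the principal point, pixels), "k1" (the pictures are not rectified: a ray, as slopes to the right and down, at radius r is drawn at 1 + k1 r^2 times it, then the intrinsics apply), "xyz" and "rotation" of the camera in the world. Camera axes: x right, y up, looking along -z (the intrinsics and any distortion apply to the point x, -y, -z); pixel columns grow to the right and rows downward; lengths in m; the calibration is good to about 2 mm. A picture is of the moment at which its call begins. camera_params takes no time and is no camera call.
- bot.finish_job(): hands the job in, once; it reports no verdict.
The state is a dict: "time": time; "q": joint angles; "joint_vel": joint speeds; "joint_torque": joint torques, N m; "tool_pos": TCP position; "tcp_rot": TCP orientation; "wrist_force": force on the tool from outside, world axes, zero at the start; "torque": the same for the moment, N m; "width": opening from 0.0 (shut) to 1.0 (fully open).
Only numpy, scipy, OpenCV 4.12 (cv2) and the standard library are available. Lean on these libraries where they do the work, as an engineer would, in place of code of your own. Each camera call takes 0.05 s, during which the arm holds its last target.

## Working session

There is one attempt and no reset: what is moved stays moved. The work goes in short steps, Python scripts to look and compute and a tool call to move; the robot and the scene stay as the last step left them, time stands still between calls to the robot, and variables do not carry over. Pictures are saved under pics/ and viewed, and the job is handed in when it is done.

Besides the shell and the picture viewer there is one more tool, called as name(argument=value, ...) on one line, values as JSON. arm_command: Moves the arm, as the interface text tells. Its arguments: {"type":"object","properties":{"targets":{"type":"string"},"newtons":{"type":"number"}},"required":["targets"]}

```bash
mkdir -p pics; ls; python3 - <<'E'
from workcell import bot
import cv2,numpy as np
for n in("top","side"):
    p,d=bot.read_camera(n); cv2.imwrite(f"pics/{n}0.png",p); np.save(f"pics/{n}0.npy",d); print(n,bot.camera_params(n))
print(bot.read_state())
E
```

```text
pics
top {'fov_y': 45.00724165873023, 'cx': 330.16558821909445, 'cy': 237.34857094067647, 'k1': 0.007811331970737255, 'xyz': array([ 0.41547206, -0.05024448,  1.56024504]), 'rotation': array([ 0.06142472, -0.05631819, -1.59451645])}
side {'fov_y': 51.07606026288532, 'cx': 314.3210958758338, 'cy': 240.50730896252938, 'k1': -0.03605569145280761, 'xyz': array([-0.04872339, -0.67087804,  0.87200182]), 'rotation': array([ 0.76540317, -0.29764978, -0.67093146])}
{'time': 0.1, 'q': array([ 1.13311621e+00,  2.64708116e-01,  1.60526943e+00, -4.38798601e-06,
        1.27368783e+00, -3.69164933e-02]), 'joint_vel': array([-0.00033157, -0.00116603, -0.00189591, -0.00054397,  0.00169138,
       -0.0001574 ]), 'joint_torque': array([-8.88195655e-05, -5.16707361e+01, -3.68592167e+01, -3.85129522e-05,
        6.29474816e-03, -1.95344012e-05]), 'tool_pos': array([0.26306042, 0.62090071, 0.23004882]), 'tcp_rot': array([-0.62521518, -3.07825677,  0.00316565]), 'wrist_force': array([ 0.17008653,  0.43252862, -0.69972886]), 'torque': array([-0.06312814,  0.0111681 , -0.01520567]), 'width': 0.9982553574959545}
```

View pics/top0.png

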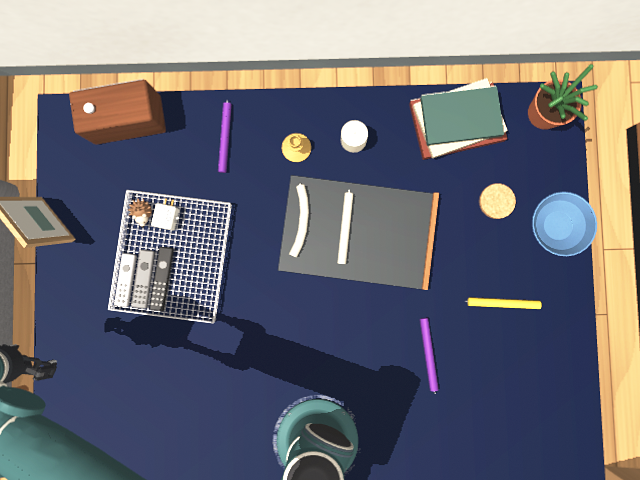

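View pics/side0.png

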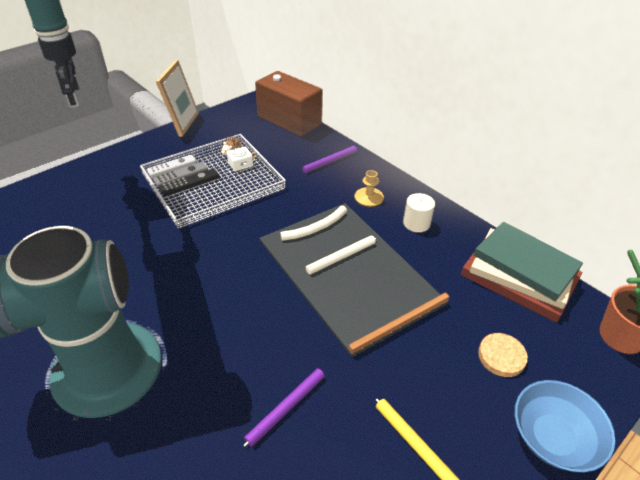

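The two ivory candles are on the slab in the top view: the warped one around (303,220) and the straight one around (346,228). The look-alikes are purple at (225,136) and (429,355), and yellow at (503,304), all off the slab. By colour and bow I choose 303,220 as warped and 346,228 as straight, and check them in a crop.

```bash
cat > h.py <<'E'
import numpy as np,cv2
from workcell import bot
from scipy.spatial.transform import Rotation as R
def ray(n,u,v):
    c=bot.camera_params(n); f=240/np.tan(np.radians(c['fov_y']/2))
    K=np.array([[f,0,c['cx']],[0,f,c['cy']],[0,0,1]])
    p=cv2.undistortPoints(np.array([[[u,v]]],float),K,np.array([c['k1'],0,0,0,0]))[0,0]
    r=R.from_rotvec(c['rotation']).apply([p[0],-p[1],-1]); return c['xyz'],r
def atz(n,u,v,z):
    o,r=ray(n,u,v); return o+r*(z-o[2])/r[2]
def atd(n,u,v,d):
    o,r=ray(n,u,v); return o+r*d
def proj(n,P):
    c=bot.camera_params(n); f=240/np.tan(np.radians(c['fov_y']/2))
    q=R.from_rotvec(c['rotation']).inv().apply(np.asarray(P)-c['xyz'])
    x,y=q[0]/-q[2],-q[1]/-q[2]; k=1+c['k1']*(x*x+y*y)
    return c['cx']+f*x*k,c['cy']+f*y*k
E
python3 - <<'E'
import cv2
p=cv2.imread('pics/top0.png')
cv2.imwrite('pics/c1.png',cv2.resize(p[170:300,270:450],None,fx=4.4,fy=4.4,interpolation=cv2.INTER_CUBIC))
cv2.imwrite('pics/c2.png',cv2.resize(p[180:330,100:245],None,fx=4,fy=4,interpolation=cv2.INTER_CUBIC))
E
```

```text
(no output)
```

View pics/c1.png

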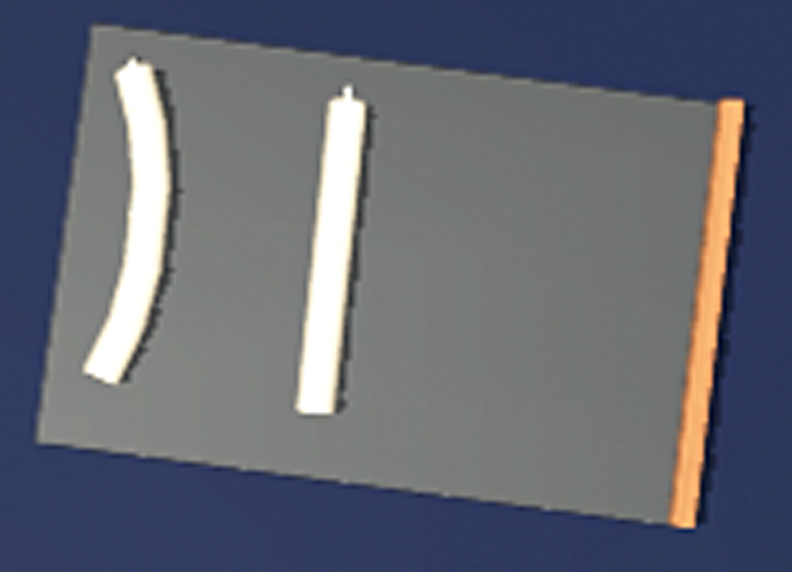

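View pics/c2.png

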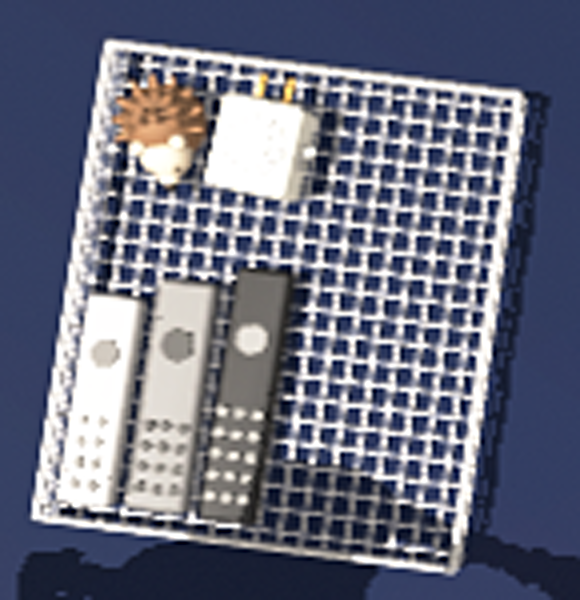

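Crop 1 shows a bowed ivory candle with its middle near crop (150,205) and its ends bent left (+y). The straight ivory candle runs from crop (347,100) to (317,412). The rail is on the right, and the tray's clear strip is on the slab side of the black remote. Next I turn these into positions.

```bash
cat > m.py <<'E'
from h import *
D=np.load('pics/top0.npy')
def c1(x,y,z): return atz('top',(x+.5)/4.4-.5+270,(y+.5)/4.4-.5+170,z)
def c2(x,y,z): return atz('top',(x+.5)/4-.5+100,(y+.5)/4-.5+180,z)
np.set_printoptions(precision=4,suppress=True)
A=c1(93,25,.012);B=c1(38,442,.012);C=c1(745,100,.030);E=c1(695,527,.030)
print('slab',A,B,C,E,np.linalg.norm(A-B),np.linalg.norm((A-C)[:2]),np.linalg.norm((B-E)[:2]))
ctr=(A+B+C+E)/4; ys=(A+B-C-E)[:2]; xs=(A-B+C-E)[:2]
print('slab ctr',ctr,'yaw',np.degrees(np.arctan2(-ys[0],ys[1])),np.degrees(np.arctan2(xs[1],xs[0])))
T=[c2(*p,.032) for p in [(108,42),(523,95),(457,572),(35,520)]]
print('tray',T,[np.linalg.norm(T[i]-T[i-1]) for i in range(4)])
tc=sum(T)/4; ys=(T[0]+T[3]-T[1]-T[2])[:2]; xs=(T[0]+T[1]-T[2]-T[3])[:2]
print('tray ctr',tc,np.degrees(np.arctan2(-ys[0],ys[1])),np.degrees(np.arctan2(xs[1],xs[0])))
s1=c1(347,101,.023);s2=c1(317,412,.023);print('straight',s1,s2,(s1+s2)/2,np.linalg.norm(s1-s2),np.degrees(np.arctan2(*(s1-s2)[1::-1])))
w=[c1(*p,.023) for p in [(134,67),(152,175),(150,205),(147,240),(101,377)]]
print('warped',w,np.linalg.norm(w[0]-w[4]),np.degrees(np.arctan2(*(w[0]-w[4])[1::-1])))
for (u,v) in [(303,220),(346,228),(360,250)]: print(atd('top',u,v,D[v,u]))
E
python3 m.py
python3 - <<'E'
import cv2
p=cv2.imread('pics/side0.png')
cv2.imwrite('pics/c3.png',cv2.resize(p[195:360,250:460],None,fx=3.6,fy=3.6,interpolation=cv2.INTER_CUBIC))
E
```

```text
slab [0.7021 0.0557 0.012 ] [0.4473 0.094  0.012 ] [ 0.643 -0.339  0.03 ] [ 0.3866 -0.2993  0.03  ] 0.25773060214562366 0.39913992513917484 0.39799543653807895
slab ctr [ 0.5447 -0.1221  0.021 ] yaw -8.642930009276204 -8.675185200798055
tray [array([0.6694, 0.4921, 0.032 ]), array([0.627 , 0.2163, 0.032 ]), array([0.3137, 0.2631, 0.032 ]), array([0.3543, 0.5393, 0.032 ])] [np.float64(0.3185747070593959), np.float64(0.2790137358064211), np.float64(0.3168162772958106), np.float64(0.2791726511831747)]
tray ctr [0.4911 0.3777 0.032 ] -8.551374818808933 -8.504201198536158
straight [ 0.6495 -0.0986  0.023 ] [ 0.461  -0.0755  0.023 ] [ 0.5552 -0.087   0.023 ] 0.1899462992263717 -6.992882259695727
warped [array([0.6736, 0.0305, 0.023 ]), array([0.6072, 0.021 , 0.023 ]), array([0.5889, 0.0226, 0.023 ]), array([0.5676, 0.0248, 0.023 ]), array([0.4853, 0.0543, 0.023 ])] 0.18984710338129404 -7.198821878461948
[0.5774 0.024  0.036 ]
[ 0.5532 -0.0891  0.0374]
[ 0.4959 -0.1259  0.0053]
```

View pics/c3.png

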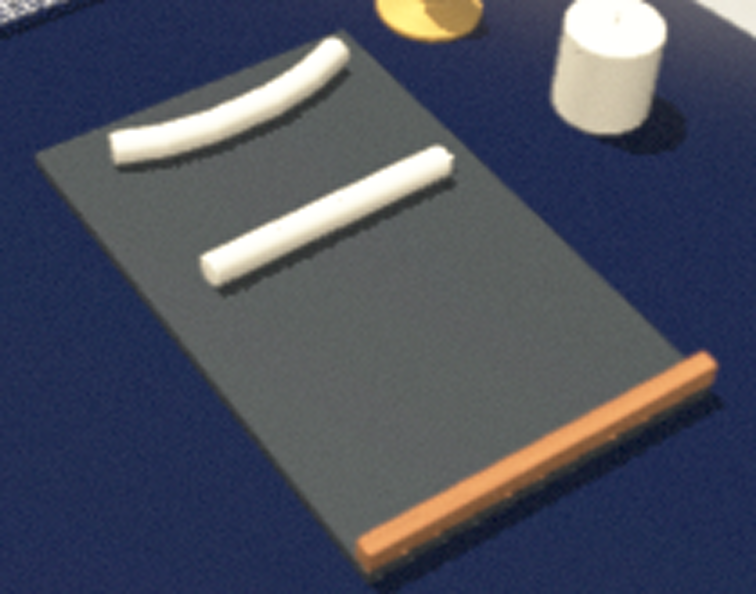

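```bash
cat > go.py <<'E'
from h import *
import sys
np.set_printoptions(precision=2,suppress=True)
def plan(P,yaw):  # yaw of tool y axis mod pi (deg); tool straight down
    s=bot.read_state(); r=R.from_rotvec(s['tcp_rot']); out=[]
    for add in (0,180):
        a=np.radians(yaw+add); y=np.array([np.cos(a),np.sin(a),0]); z=np.array([0,0,-1.]); x=np.cross(y,z)
        t=R.from_matrix(np.c_[x,y,z]); out.append(np.degrees((r.inv()*t).as_rotvec()))
    print('t',s['time'],'pos',s['tool_pos']*1e3,'shift mm',r.inv().apply(np.array(P)-s['tool_pos'])*1e3,'turn',out,'q',s['q'],'F',s['wrist_force'],'w',s['width'])
    print('axes x',r.apply([1,0,0]),'y',r.apply([0,1,0]))
if __name__=='__main__':
    plan([float(v) for v in sys.argv[1:4]],float(sys.argv[4]))
E
python3 go.py .577 .0236 .12 82.8
python3 -c "
from h import *
print(proj('side',[.5771,.0236,.034]),proj('side',[.6495,-.0986,.023]),proj('side',[.461,-.0755,.023]))"
```

```text
t 0.1 pos [263.06 620.9  230.05] shift mm [-522.09 -427.27  110.9 ] turn [array([ -0.12,  -0.02, -15.76]), array([ -0.03,   0.17, 164.24])] q [ 1.13  0.26  1.61 -0.    1.27 -0.04] F [ 0.17  0.43 -0.7 ] w 0.9982553574959545
axes x [-0.92  0.39  0.  ] y [ 0.39  0.92 -0.  ]
(np.float64(317.36629693274085), np.float64(222.90715107202124)) (np.float64(372.34088453027897), np.float64(238.92155625662335)) (np.float64(307.70712110944726), np.float64(270.30540522366323))
```

arm_command(targets="-522 -427 60 0 0 -15.8 1;-522 -427 60 0 0 -15.8 1;-522 -427 60 0 0 -15.8 1;-522 -427 60 0 0 -15.8 1;-522 -427 60 0 0 -15.8 1;-522 -427 60 0 0 -15.8 1;-522 -427 60 0 0 -15.8 1;-522 -427 60 0 0 -15.8 1;-522 -427 60 0 0 -15.8 1;-522 -427 60 0 0 -15.8 1")

```text
time: 0.93
tool_pos: [0.4568, 0.2522, 0.1939]
tcp_rot: [-0.196, -3.135, 0.0]
wrist_force: [0.7, 0.8, -1.3]
width: 1.005
```

```bash
python3 go.py .577 .0236 .12 82.8
```

```text
t 0.9333 pos [456.78 252.21 193.9 ] shift mm [-147.76 -211.86   73.9 ] turn [array([-0.01, -0.02,  0.05]), array([   0.03,   -0.02, -179.95])] q [ 0.46  0.    1.97 -0.    1.17 -0.99] F [ 0.65  0.83 -1.27] w 1.0049380639347534
axes x [-0.99  0.12  0.  ] y [ 0.12  0.99 -0.  ]
```

arm_command(targets="-145 -200 74 0 0 0 0.6;-145 -200 74 0 0 0 0.6;-145 -200 74 0 0 0 0.6;-145 -200 74 0 0 0 0.6;-145 -200 74 0 0 0 0.6;-145 -200 74 0 0 0 0.6;-145 -200 74 0 0 0 0.6;-145 -200 74 0 0 0 0.6;-145 -200 74 0 0 0 0.6")

```text
time: 1.68
tool_pos: [0.5749, 0.0376, 0.1197]
tcp_rot: [-0.199, -3.133, -0.001]
wrist_force: [0.2, -0.4, 0.1]
width: 0.603
```

```bash
python3 go.py .577 .0236 .12 82.8; python3 -c "
from h import *
p,d=bot.read_camera('side');cv2.imwrite('pics/s1.png',p)"
```

```text
t 1.6833 pos [574.89  37.65 119.73] shift mm [ -3.87 -13.67  -0.28] turn [array([ 0.02, -0.11, -0.06]), array([ -0.17,  -0.03, 179.94])] q [ 0.02  0.17  1.93  0.    1.04 -1.42] F [ 0.19 -0.4   0.06] w 0.6034726971319709
axes x [-0.99  0.13  0.  ] y [0.13 0.99 0.  ]
```

View pics/s1.png

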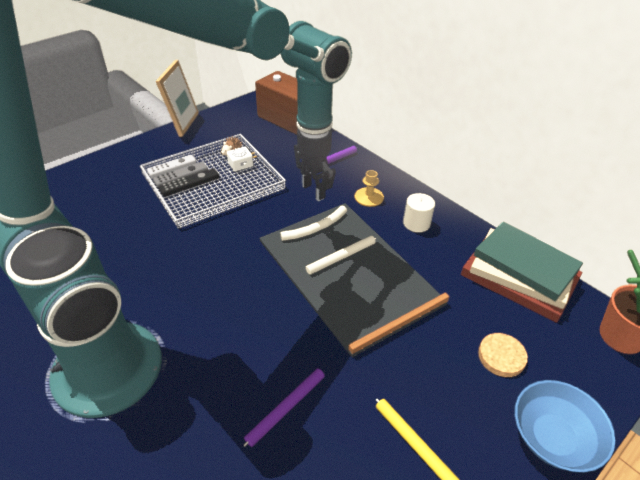

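The gripper at (315,185) hangs just above the warped candle at (315,225), and nothing else has moved. I go over it and down part way.

arm_command(targets="-4 -14 0 0 0 0 0.6;-4 -14 0 0 0 0 0.6;-4 -14 25 0 0 0 0.6;-4 -14 55 0 0 0 0.6;-4 -14 75 0 0 0 0.6;-4 -14 75 0 0 0 0.6;-4 -14 75 0 0 0 0.6;-4 -14 75 0 0 0 0.6")

```text
time: 2.4
tool_pos: [0.5787, 0.0239, 0.0469]
tcp_rot: [0.195, 3.133, 0.0]
wrist_force: [0.3, -0.0, 0.4]
width: 0.598
```

```bash
python3 go.py .577 .0236 .014 82.8; python3 -c "
from h import *
p,d=bot.read_camera('side');cv2.imwrite('pics/s2.png',cv2.resize(p[140:290,230:430],None,fx=4,fy=4,interpolation=cv2.INTER_CUBIC))"
```

```text
t 2.4 pos [578.73  23.89  46.87] shift mm [ 1.74 -0.52 32.86] turn [array([0.02, 0.12, 0.08]), array([  -0.18,    0.03, -179.92])] q [-0.    0.26  1.97  0.    0.9  -1.45] F [ 0.3  -0.01  0.38] w 0.5983970811345437
axes x [-0.99  0.12 -0.  ] y [0.12 0.99 0.  ]
```

View pics/s2.png

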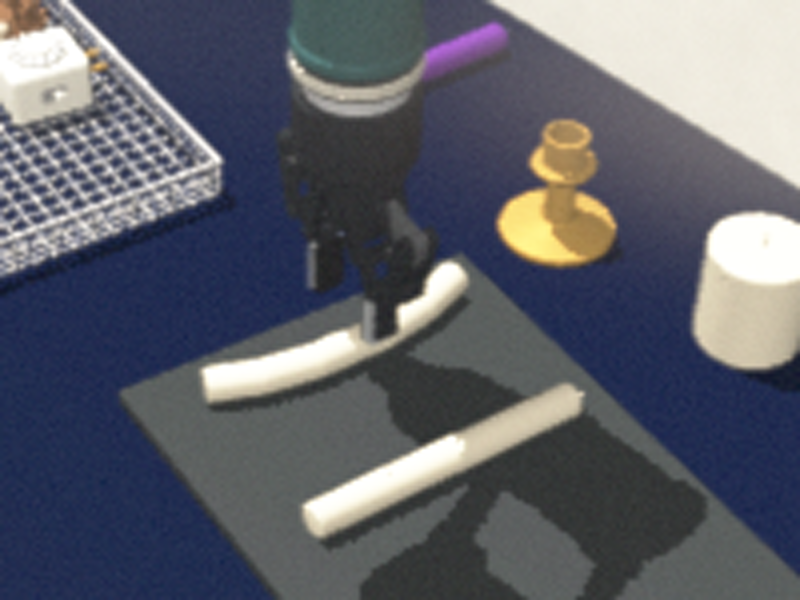

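The fingers stand either side of the bowed candle's middle at crop (375,320). I lower and close gently.

arm_command(targets="2 -0.5 15 0 0 0 0.6;2 -0.5 28 0 0 0 0.6;2 -0.5 34 0 0 0 0.6;2 -0.5 34 0 0 0 0.6;2 -0.5 34 0 0 0 0.6;2 -0.5 34 0 0 0 0.1;2 -0.5 34 0 0 0 0.1;2 -0.5 34 0 0 0 0.1;2 -0.5 34 0 0 0 0.1;2 -0.5 34 0 0 0 0.1", newtons=25)

```text
time: 3.28
tool_pos: [0.5766, 0.023, 0.0122]
tcp_rot: [0.196, 3.134, 0.0]
wrist_force: [-0.6, 0.0, 2.9]
width: 0.245
```

```bash
python3 go.py .577 .0236 .014 82.8; python3 -c "
from h import *
p,d=bot.read_camera('side');cv2.imwrite('pics/s3.png',cv2.resize(p[140:290,230:430],None,fx=4,fy=4,interpolation=cv2.INTER_CUBIC))"
```

```text
t 3.2833 pos [576.56  23.05  12.22] shift mm [-0.37  0.61 -1.78] turn [array([0.01, 0.1 , 0.04]), array([  -0.15,    0.02, -179.96])] q [-0.    0.31  1.99 -0.    0.84 -1.45] F [-0.65  0.02  2.89] w 0.2452896692470008
axes x [-0.99  0.12 -0.  ] y [0.12 0.99 0.  ]
```

View pics/s3.png

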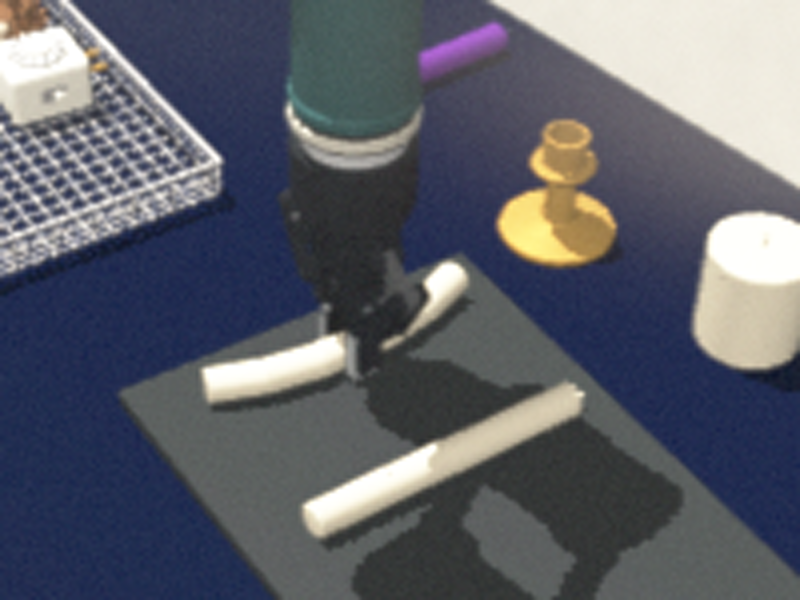

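Width 0.245 means about 21 mm, so the pads hold the 22 mm candle at its middle. I lift slowly and look.

arm_command(targets="0 0 0 0 0 0 0.1;0 0 -3 0 0 0 0.1;0 0 -10 0 0 0 0.1;0 0 -25 0 0 0 0.1;0 0 -45 0 0 0 0.1;0 0 -70 0 0 0 0.1;0 0 -95 0 0 0 0.1;0 0 -110 0 0 0 0.1;0 0 -110 0 0 0 0.1", newtons=35)

```text
time: 4.08
tool_pos: [0.5785, 0.0231, 0.1258]
tcp_rot: [0.196, 3.128, 0.001]
wrist_force: [0.3, -0.1, -0.7]
width: 0.242
```

```bash
python3 go.py .480 .3025 .12 81.5; python3 -c "
from h import *
p,d=bot.read_camera('side');cv2.imwrite('pics/s4.png',cv2.resize(p[90:290,210:430],None,fx=3,fy=3,interpolation=cv2.INTER_CUBIC))"
```

```text
t 4.0833 pos [578.47  23.07 125.75] shift mm [132.57 264.97   5.04] turn [array([0.05, 0.41, 1.34]), array([  -0.63,    0.09, -178.66])] q [-0.    0.17  1.92  0.    1.04 -1.45] F [ 0.32 -0.05 -0.72] w 0.24190449542244394
axes x [-0.99  0.12 -0.01] y [0.12 0.99 0.  ]
```

View pics/s4.png

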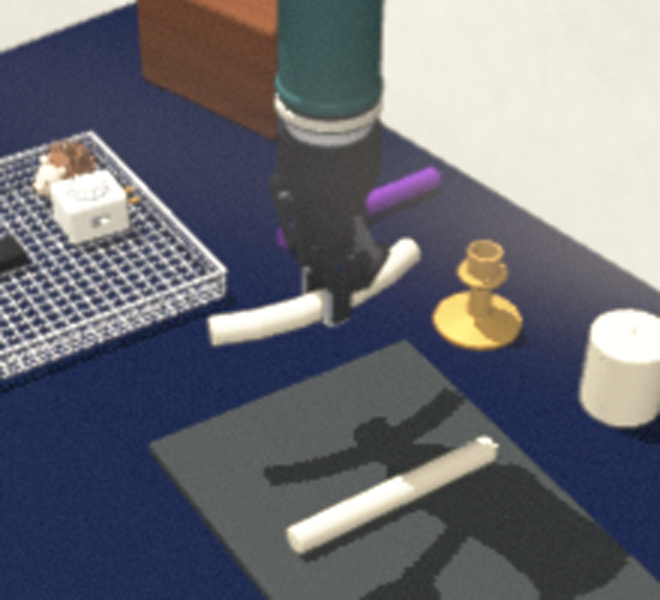

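The candle is held level, clear of the slab, and the straight one is undisturbed. I carry it over the clear strip.

arm_command(targets="8 16 0 0 0 1.3 0.1;22 44 0 0 0 1.3 0.1;37 74 0 0 0 1.3 0.1;53 106 0 0 0 1.3 0.1;69 138 0 0 0 1.3 0.1;85 170 0 0 0 1.3 0.1;100 200 0 0 0 1.3 0.1;114 228 0 0 0 1.3 0.1;126 250 0 0 0 1.3 0.1;132 264 0 0 0 1.3 0.1")

```text
time: 4.97
tool_pos: [0.4747, 0.303, 0.1189]
tcp_rot: [-0.229, -3.129, 0.003]
wrist_force: [0.3, -0.9, -1.0]
width: 0.242
```

arm_command(targets="0 0 0 0 0 0 0.1;0 0 0 0 0 0 0.1;0 0 0 0 0 0 0.1")

```text
time: 5.22
tool_pos: [0.4769, 0.3004, 0.1199]
tcp_rot: [-0.231, -3.131, 0.003]
wrist_force: [-0.1, -0.9, -1.1]
width: 0.238
```

```bash
python3 go.py .480 .3025 .06 81.5; python3 -c "
from h import *
p,d=bot.read_camera('side');cv2.imwrite('pics/s5.png',cv2.resize(p[50:250,100:320],None,fx=3,fy=3,interpolation=cv2.INTER_CUBIC))
p,d=bot.read_camera('top');cv2.imwrite('pics/t5.png',p[100:400,50:450])"
```

```text
t 5.2167 pos [476.87 300.36 119.86] shift mm [-2.89  2.7  59.85] turn [array([-0.12, -0.11,  0.05]), array([   0.17,   -0.19, -179.95])] q [ 0.52  0.15  1.95 -0.    1.04 -0.9 ] F [-0.08 -0.92 -1.06] w 0.237820294678594
axes x [-0.99  0.15  0.  ] y [ 0.15  0.99 -0.  ]
```

View pics/s5.png

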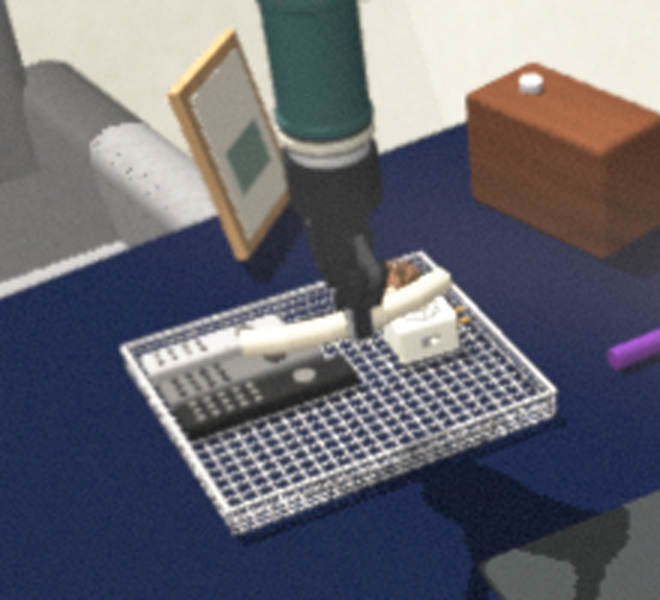

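View pics/t5.png

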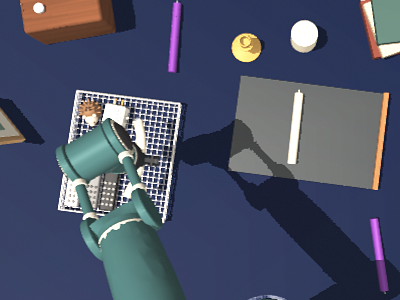

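The candle is level over the tray and its end lies right of the plug in the top view. I lower slowly, watching force.

arm_command(targets="-3 2.5 20 0 0 0 0.1;-3 2.5 45 0 0 0 0.1;-3 2.5 65 0 0 0 0.1;-3 2.5 80 0 0 0 0.1;-3 2.5 92 0 0 0 0.1;-3 2.5 100 0 0 0 0.1;-3 2.5 104 0 0 0 0.1;-3 2.5 107 0 0 0 0.1;-3 2.5 109 0 0 0 0.1;-3 2.5 109 0 0 0 0.1")

```text
time: 6.15
tool_pos: [0.4815, 0.3037, 0.0128]
tcp_rot: [0.232, 3.132, 0.001]
wrist_force: [0.8, 0.9, -0.4]
width: 0.24
```

arm_command(targets="0 0 1 0 0 0 0.1;0 0 2 0 0 0 0.1;0 0 3 0 0 0 0.1;0 0 3 0 0 0 0.1;0 0 4 0 0 0 0.1;0 0 4 0 0 0 0.1")

```text
time: 6.65
tool_pos: [0.4809, 0.3035, 0.0083]
tcp_rot: [-0.232, -3.133, 0.0]
wrist_force: [-0.6, -0.8, -2.3]
width: 0.243
```

```bash
python3 go.py .480 .3025 .004 81.5; python3 -c "
from h import *
p,d=bot.read_camera('side');cv2.imwrite('pics/s6.png',cv2.resize(p[90:250,120:320],None,fx=4,fy=3.75,interpolation=cv2.INTER_CUBIC))"
```

```text
t 6.65 pos [480.93 303.5    8.29] shift mm [ 0.77 -1.12  4.29] turn [array([-0.  , -0.  ,  0.04]), array([   0.  ,   -0.01, -179.96])] q [ 0.52  0.3   2.01 -0.    0.83 -0.9 ] F [-0.58 -0.76 -2.27] w 0.24343172415566908
axes x [-0.99  0.15  0.  ] y [ 0.15  0.99 -0.  ]
```

View pics/s6.png

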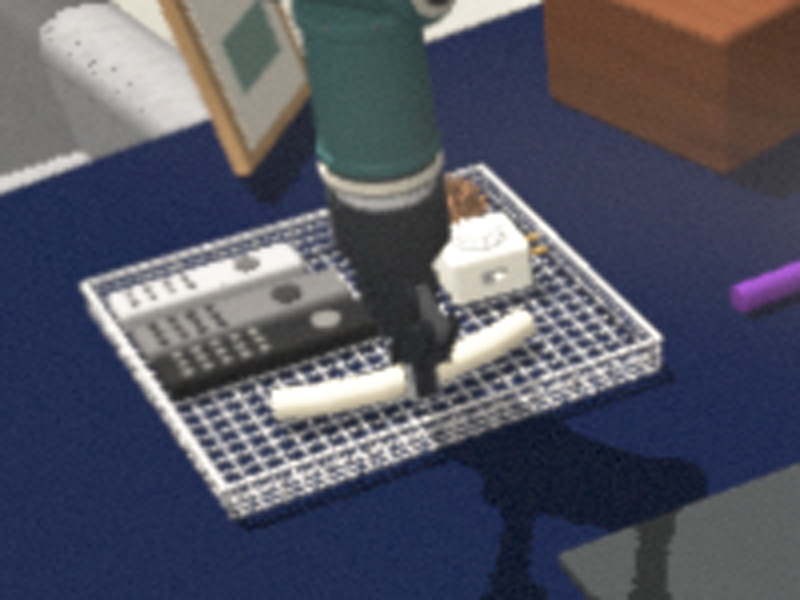

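The candle is in the strip, with its left end at (280,405) and its right end at (530,325), a few mm above the mesh. I lower the last bit.

arm_command(targets="0 0 1 0 0 0 0.1;0 0 2 0 0 0 0.1;0 0 3 0 0 0 0.1;0 0 4 0 0 0 0.1;0 0 4 0 0 0 0.1;0 0 4 0 0 0 0.1")

```text
time: 7.2
tool_pos: [0.4809, 0.3034, 0.0042]
tcp_rot: [-0.232, -3.133, 0.0]
wrist_force: [0.2, -0.1, -1.3]
width: 0.244
```

arm_command(targets="0 0 0.5 0 0 0 0.1;0 0 1 0 0 0 0.1;0 0 1 0 0 0 0.1;0 0 1 0 0 0 0.1")

```text
time: 7.53
tool_pos: [0.481, 0.3035, 0.0034]
tcp_rot: [0.232, 3.133, -0.0]
wrist_force: [-0.9, 0.7, -0.7]
width: 0.242
```

Touching or within a millimetre. I open slowly and only partly, then rise.

arm_command(targets="0 0 0 0 0 0 0.28;0 0 0 0 0 0 0.32;0 0 0 0 0 0 0.36;0 0 0 0 0 0 0.42;0 0 0 0 0 0 0.5;0 0 0 0 0 0 0.5;0 0 0 0 0 0 0.5;0 0 -8 0 0 0 0.5;0 0 -20 0 0 0 0.5;0 0 -40 0 0 0 0.5", newtons=20)

```text
time: 8.37
tool_pos: [0.4796, 0.3027, 0.0428]
tcp_rot: [-0.232, -3.13, 0.003]
wrist_force: [0.2, -0.2, -0.4]
width: 0.498
```

arm_command(targets="0 0 -30 0 0 0 0.5;0 0 -70 0 0 0 0.5;0 0 -90 0 0 0 0.5;0 0 -90 0 0 0 0.5")

```text
time: 8.7
tool_pos: [0.4853, 0.306, 0.1416]
tcp_rot: [0.231, 3.122, 0.012]
wrist_force: [2.3, 0.4, 0.7]
width: 0.497
```

```bash
python3 go.py .5672 -.008 .10 -8.65; python3 -c "
from h import *
p,d=bot.read_camera('side');cv2.imwrite('pics/s7.png',cv2.resize(p[90:250,120:320],None,fx=4,fy=3.75,interpolation=cv2.INTER_CUBIC))"
```

```text
t 8.7 pos [485.35 306.04 141.59] shift mm [-126.74 -298.91   40.46] turn [array([ 0.83,  0.1 , 90.19]), array([ -0.1 ,   0.83, -89.81])] q [ 0.52  0.14  1.93  0.    1.06 -0.9 ] F [2.28 0.4  0.7 ] w 0.497155009040506
axes x [-0.99  0.15 -0.01] y [0.15 0.99 0.01]
```

View pics/s7.png

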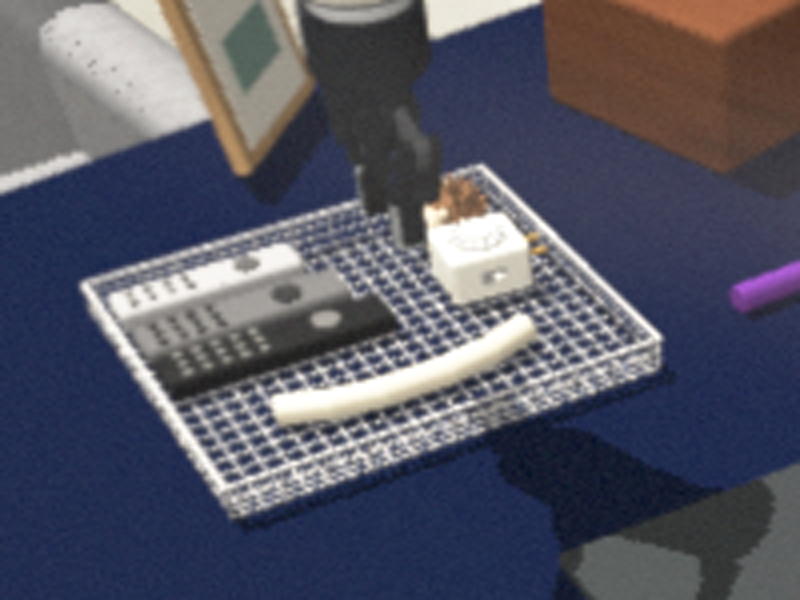

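The warped candle lies flat in the clear strip (middle near crop (405,375)), free of the walls and remotes. Next is the straight one. I turn the jaws along the candle so both open fingers push it from behind.

arm_command(targets="-127 -338 5 0 0 7 1;-127 -338 5 0 0 14 1;-127 -338 5 0 0 21 1;-127 -338 5 0 0 28 1;-127 -338 5 0 0 35 1;-127 -338 5 0 0 42 1;-127 -338 5 0 0 49 1;-127 -338 5 0 0 56 1;-127 -338 5 0 0 63 1;-127 -338 5 0 0 70 1")

```text
time: 9.58
tool_pos: [0.557, -0.0546, 0.1275]
tcp_rot: [1.999, 2.423, -0.003]
wrist_force: [0.4, 0.1, -0.1]
width: 1.001
```

```bash
python3 go.py .5616 -.0438 .10 -8.65
```

```text
t 9.5833 pos [556.96 -54.59 127.55] shift mm [ 9.76  6.64 27.52] turn [array([-0.05,  0.11, 19.59]), array([  -0.15,   -0.07, -160.41])] q [-0.14  0.14  1.96 -0.    1.05 -0.33] F [ 0.4   0.05 -0.14] w 1.0012847350744525
axes x [-0.19  0.98 -0.  ] y [ 0.98  0.19 -0.  ]
```

arm_command(targets="10 7 28 0 0 7 1;10 7 28 0 0 14 1;10 7 28 0 0 19.6 1;10 7 28 0 0 19.6 1;10 7 28 0 0 19.6 1;10 7 28 0 0 19.6 1;10 7 28 0 0 19.6 1")

```text
time: 10.17
tool_pos: [0.5617, -0.0383, 0.1005]
tcp_rot: [2.37, 2.062, 0.0]
wrist_force: [0.8, 0.3, -0.7]
width: 1.004
```

```bash
python3 go.py .5616 -.0438 .005 -8.65; python3 -c "
from h import *
p,d=bot.read_camera('side');cv2.imwrite('pics/s8.png',cv2.resize(p[140:340,230:460],None,fx=3,fy=3,interpolation=cv2.INTER_CUBIC))"
```

```text
t 10.1667 pos [561.7  -38.28 100.45] shift mm [-5.48  0.66 95.45] turn [array([0.01, 0.  , 0.69]), array([  -0.  ,    0.01, -179.31])] q [-0.11  0.17  1.97 -0.    1.    0.03] F [ 0.82  0.27 -0.66] w 1.0038897404260103
axes x [ 0.14  0.99 -0.  ] y [ 0.99 -0.14  0.  ]
```

View pics/s8.png

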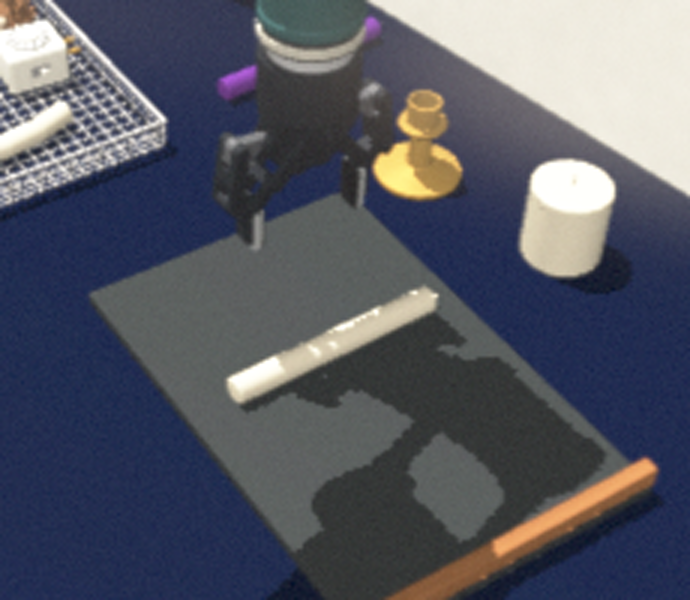

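Both open fingers, crop (255,240) and (355,200), hang behind the straight candle. I descend at this spot and check the height.

arm_command(targets="0 0 20 0 0 0.7 1;0 0 50 0 0 0.7 1;0 0 75 0 0 0.7 1;0 0 85 0 0 0.7 1;0 0 90 0 0 0.7 1;0 0 94 0 0 0.7 1;0 0 95 0 0 0.7 1;0 0 95 0 0 0.7 1")

```text
time: 10.88
tool_pos: [0.5628, -0.0385, 0.0064]
tcp_rot: [2.383, 2.044, 0.002]
wrist_force: [0.4, -0.1, 0.2]
width: 1.0
```

```bash
python3 go.py .5616 -.0438 .005 -8.65; python3 -c "
from h import *
p,d=bot.read_camera('side');cv2.imwrite('pics/s9.png',cv2.resize(p[170:300,260:410],None,fx=4.6,fy=4.6,interpolation=cv2.INTER_CUBIC))"
```

```text
t 10.8833 pos [562.84 -38.47   6.45] shift mm [-5.46 -0.42  1.45] turn [array([ 0.11, -0.  , -0.11]), array([ -0.01,  -0.17, 179.89])] q [-0.11  0.3   2.02 -0.    0.82  0.04] F [ 0.42 -0.09  0.15] w 1.0004003041375311
axes x [0.15 0.99 0.  ] y [ 0.99 -0.15  0.  ]
```

View pics/s9.png

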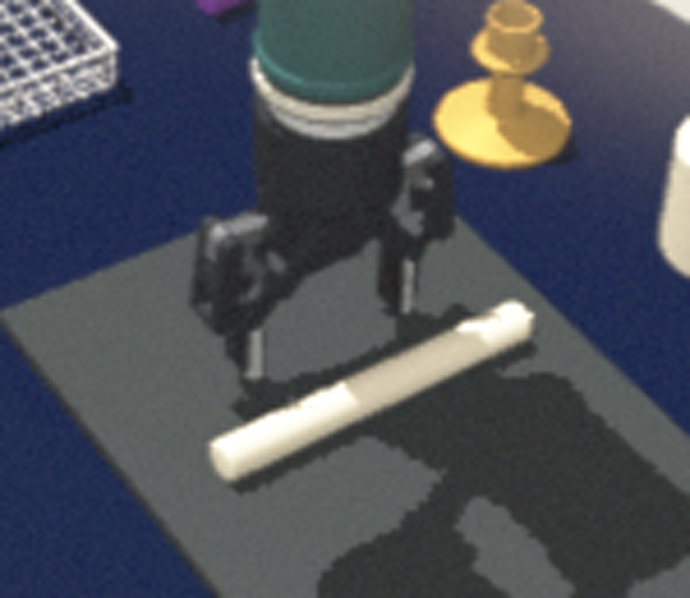

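The tips are just above the slab, behind the candle with about a 2 cm gap. I push along -x of the tool, slowly.

arm_command(targets="-3 0 1 0 0 0 1;-8 0 2 0 0 0 1;-13 0 2.5 0 0 0 1;-18 0 2.5 0 0 0 1;-23 0 2.5 0 0 0 1;-28 0 2.5 0 0 0 1;-34 0 2.5 0 0 0 1;-40 0 2.5 0 0 0 1;-46 0 2.5 0 0 0 1;-52 0 2.5 0 0 0 1")

```text
time: 11.77
tool_pos: [0.5537, -0.0904, 0.0028]
tcp_rot: [-2.385, -2.045, 0.0]
wrist_force: [0.2, -0.1, -0.7]
width: 1.0
```

```bash
python3 go.py .5616 -.0438 .005 -8.65; python3 -c "
from h import *
p,d=bot.read_camera('side');cv2.imwrite('pics/s10.png',cv2.resize(p[170:350,250:460],None,fx=3.3,fy=3.3,interpolation=cv2.INTER_CUBIC))"
```

```text
t 11.7667 pos [553.68 -90.4    2.84] shift mm [47.26  0.72 -2.16] turn [array([-0.  ,  0.  , -0.12]), array([  0.  ,   0.  , 179.88])] q [-0.21  0.3   2.03 -0.    0.81 -0.05] F [ 0.16 -0.05 -0.69] w 0.9998686052951017
axes x [ 0.15  0.99 -0.  ] y [ 0.99 -0.15 -0.  ]
```

View pics/s10.png

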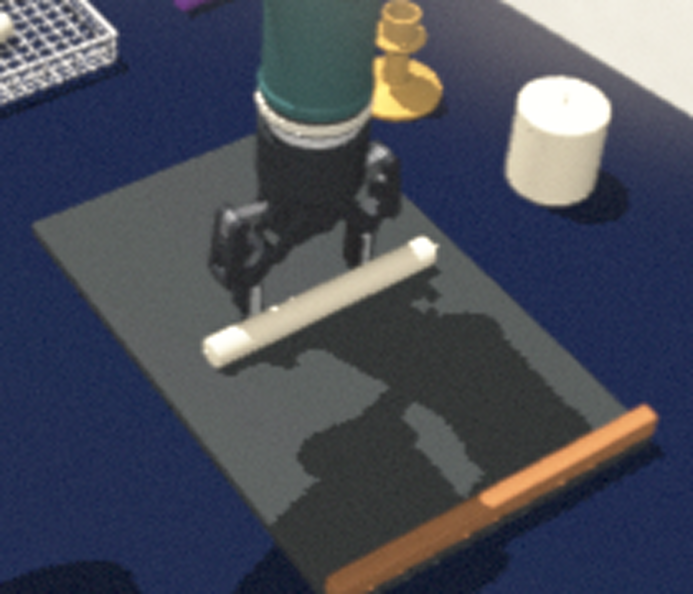

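The candle is rolling ahead of both fingers, parallel and on the slab. I continue.

arm_command(targets="-6 0 0 0 0 0 1;-12 0 0 0 0 0 1;-18 0 0 0 0 0 1;-24 0 0 0 0 0 1;-30 0 0 0 0 0 1;-36 0 0 0 0 0 1;-42 0 0 0 0 0 1;-48 0 0 0 0 0 1;-54 0 0 0 0 0 1;-60 0 0 0 0 0 1")

```text
time: 12.65
tool_pos: [0.5446, -0.1496, 0.0029]
tcp_rot: [2.385, 2.045, 0.0]
wrist_force: [0.0, 0.4, -0.6]
width: 1.0
```

arm_command(targets="-6 0 0 0 0 0 1;-12 0 0 0 0 0 1;-18 0 0 0 0 0 1;-24 0 0 0 0 0 1;-30 0 0 0 0 0 1;-36 0 0 0 0 0 1;-42 0 0 0 0 0 1;-48 0 0 0 0 0 1;-53 0 0 0 0 0 1;-57 0 0 0 0 0 1")

```text
time: 13.48
tool_pos: [0.5359, -0.206, 0.0029]
tcp_rot: [2.385, 2.045, -0.0]
wrist_force: [-0.2, 0.1, -0.5]
width: 1.002
```

```bash
cat > sl.py <<'E'
from h import *
import sys
s=bot.read_state(); d=s['tool_pos'][:2]-np.array([.5447,-.1221]); a=np.radians(-8.65)
print('slab xy mm',1e3*(d@[np.cos(a),np.sin(a)]),1e3*(d@[-np.sin(a),np.cos(a)]),s['tool_pos'][2],s['time'],s['wrist_force'])
p,d=bot.read_camera('side');cv2.imwrite(sys.argv[1],cv2.resize(p[170:360,250:460],None,fx=3.1,fy=3.1,interpolation=cv2.INTER_CUBIC))
E
python3 sl.py pics/s11.png
```

```text
slab xy mm 3.91071328998179 -84.27992368452124 0.002852172881871406 13.4833 [-0.19500155  0.12692693 -0.50844731]
```

View pics/s11.png

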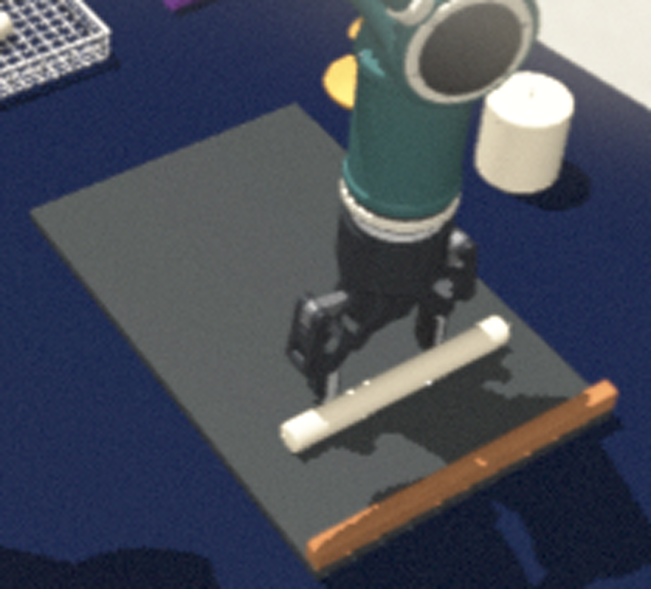

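It is still rolling parallel to the rail, about 70 mm short. I slow down.

arm_command(targets="-4 0 0 0 0 0 1;-8 0 0 0 0 0 1;-13 0 0 0 0 0 1;-18 0 0 0 0 0 1;-23 0 0 0 0 0 1;-28 0 0 0 0 0 1;-33 0 0 0 0 0 1;-38 0 0 0 0 0 1;-42 0 0 0 0 0 1;-46 0 0 0 0 0 1")

```text
time: 14.37
tool_pos: [0.5289, -0.2513, 0.0029]
tcp_rot: [2.385, 2.045, 0.0]
wrist_force: [0.0, 0.1, -0.4]
width: 1.0
```

arm_command(targets="-3 0 0 0 0 0 1;-5 0 0 0 0 0 1;-7 0 0 0 0 0 1;-9 0 0 0 0 0 1;-11 0 0 0 0 0 1;-13 0 0 0 0 0 1;-15 0 0 0 0 0 1;-16 0 0 0 0 0 1;-17 0 0 0 0 0 1;-18 0 0 0 0 0 1")

```text
time: 15.2
tool_pos: [0.5262, -0.2686, 0.0029]
tcp_rot: [-2.385, -2.045, 0.0]
wrist_force: [0.3, 0.1, -0.3]
width: 1.0
```

```bash
python3 sl.py pics/s12.png
```

```text
slab xy mm 3.7693897652717405 -147.65906032599673 0.0028519277964540596 15.2 [ 0.26103458  0.06731408 -0.32832949]
```

View pics/s12.png

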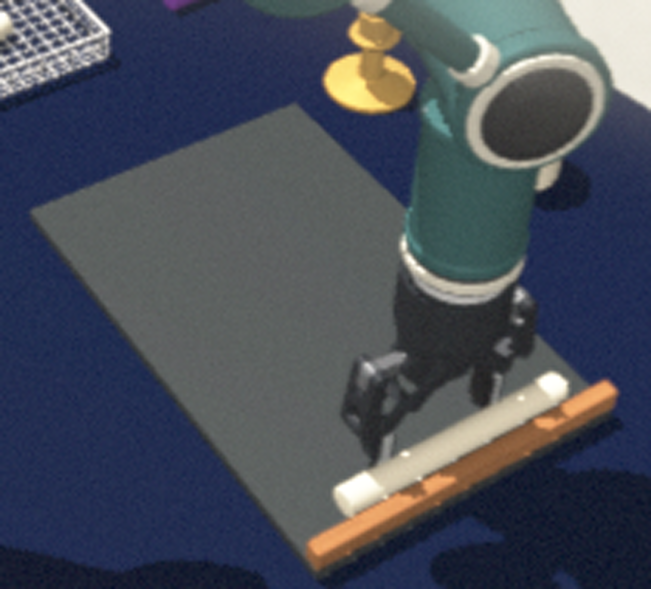

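It is nearly at the rail. I inch in, watching the force.

arm_command(targets="-1 0 0 0 0 0 1;-2 0 0 0 0 0 1;-3 0 0 0 0 0 1;-4 0 0 0 0 0 1;-5 0 0 0 0 0 1;-5 0 0 0 0 0 1")

```text
time: 15.75
tool_pos: [0.5254, -0.2737, 0.0029]
tcp_rot: [2.385, 2.045, 0.0]
wrist_force: [1.4, -0.3, 0.9]
width: 0.999
```

arm_command(targets="-0.5 0 0 0 0 0 1;-1 0 0 0 0 0 1;-1.5 0 0 0 0 0 1;-1.5 0 0 0 0 0 1")

```text
time: 16.08
tool_pos: [0.5254, -0.2739, 0.0028]
tcp_rot: [-2.384, -2.044, -0.002]
wrist_force: [0.6, 5.0, 1.1]
width: 0.997
```

```bash
python3 sl.py pics/s13.png
```

```text
slab xy mm 3.74975552746311 -153.0130967290642 0.0028337909294179654 16.0833 [0.55395931 5.03861193 1.1286882 ]
```

View pics/s13.png

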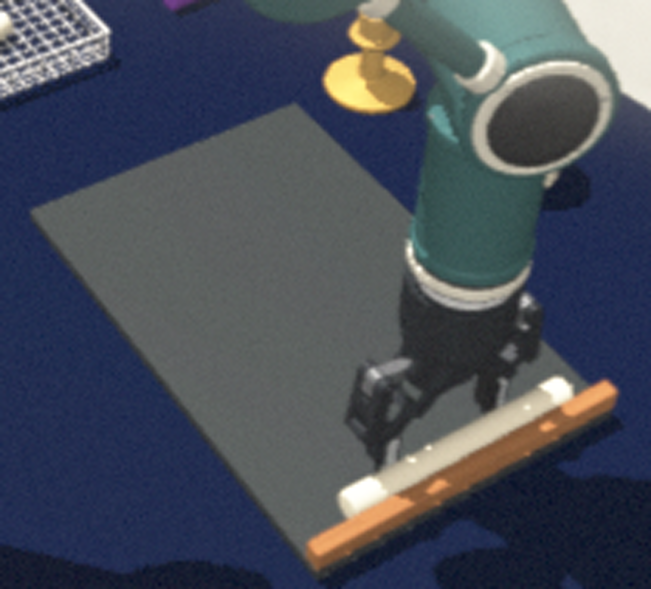

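Contact at exactly the computed spot (finger at -153 mm), with 5 N on the tool: the candle is against the rail. I ease the pressure off, back away level, then rise.

arm_command(targets="0.5 0 0 0 0 0 1;1 0 0 0 0 0 1;1.5 0 0 0 0 0 1;2 0 0 0 0 0 1;3 0 0 0 0 0 1;5 0 0 0 0 0 1;10 0 0 0 0 0 1;18 0 0 0 0 0 1;28 0 0 0 0 0 1;38 0 0 0 0 0 1")

```text
time: 16.97
tool_pos: [0.5311, -0.2364, 0.0028]
tcp_rot: [-2.385, -2.045, -0.0]
wrist_force: [0.4, -0.6, 0.0]
width: 0.997
```

arm_command(targets="10 0 -10 0 0 0 1;20 0 -40 0 0 0 1;50 0 -80 0 0 0 1;90 0 -120 0 0 0 1;130 0 -150 0 0 0 1;160 0 -160 0 0 0 1;160 0 -160 0 0 0 1;160 0 -160 0 0 0 1")

```text
time: 17.63
tool_pos: [0.5581, -0.0753, 0.1676]
tcp_rot: [2.376, 2.047, 0.009]
wrist_force: [-0.1, 0.4, -0.6]
width: 1.0
```

```bash
python3 sl.py pics/s14.png;  python3 -c "
from h import *
p,d=bot.read_camera('top');cv2.imwrite('pics/t14.png',p);cv2.imwrite('pics/t14c.png',cv2.resize(p[170:300,270:450],None,fx=4.4,fy=4.4,interpolation=cv2.INTER_CUBIC))"
```

```text
slab xy mm 6.212931141201516 48.286524498542775 0.1676430117267744 17.6333 [-0.1295822   0.3932037  -0.62398197]
```

View pics/s14.png

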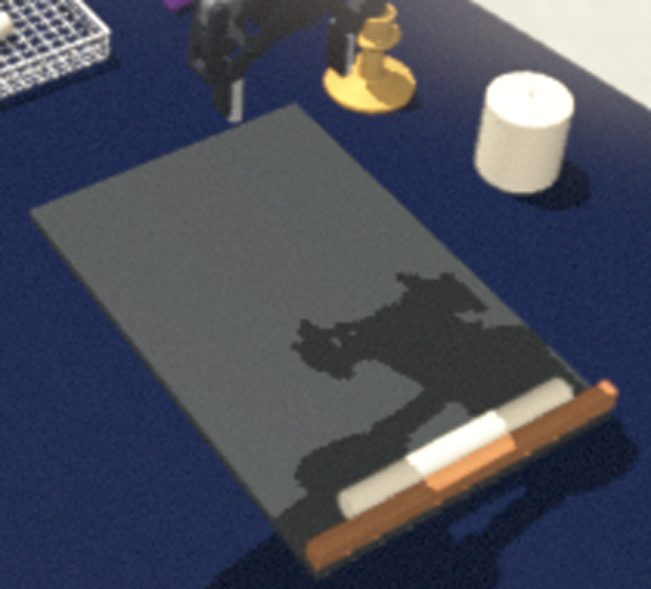

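View pics/t14.png

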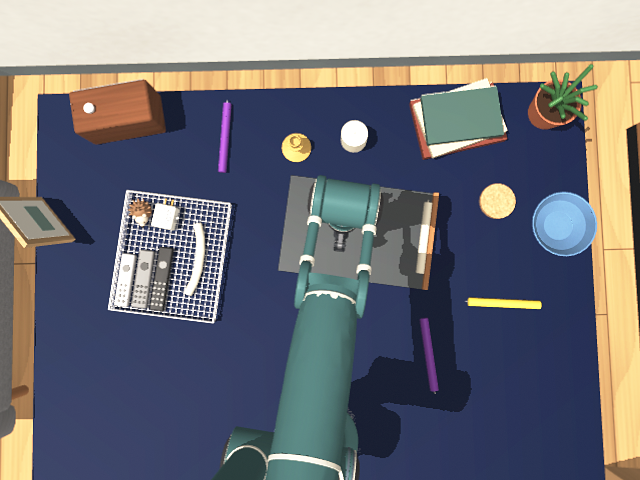

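View pics/t14c.png

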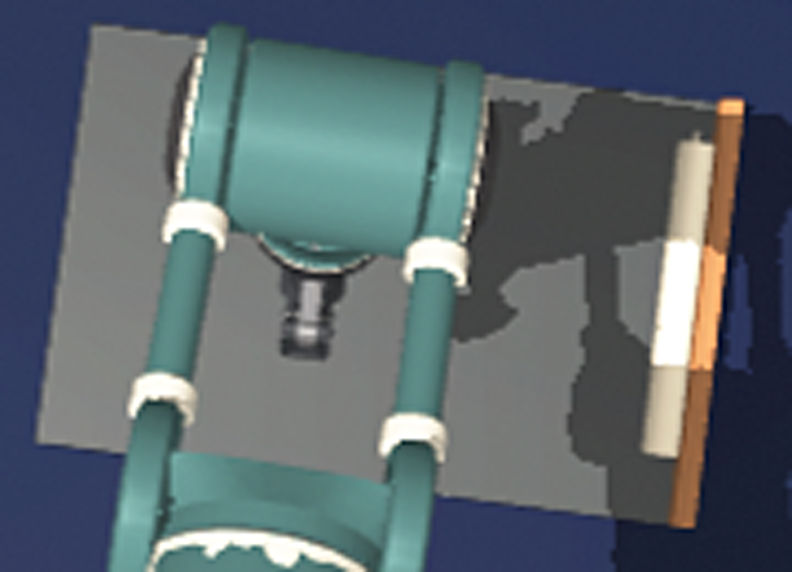

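The straight candle lies along the rail, from crop (697,143) to (659,457). The warped one is in the tray strip around (197,258). I check the numbers.

```bash
python3 - <<'E'
from h import *
def loc(p,c,a):
    a=np.radians(a);d=(p[:2]-c)*1e3;return d@[np.cos(a),np.sin(a)],d@[-np.sin(a),np.cos(a)]
def c1(x,y,z): return atz('top',(x+.5)/4.4-.5+270,(y+.5)/4.4-.5+170,z)
for p in [(697,143),(659,457)]: print('straight',loc(c1(*p,.023),[.5447,-.1221],-8.65))
for p in [(198,224),(201,253),(199,268),(190,294)]: print('warped',loc(atz('top',*p,.014),[.4911,.3777],-8.5))
D=bot.read_camera('top')[1]
for p in [(199,240),(200,253),(199,265),(194,283)]: print(atd('top',*p,D[p[1],p[0]])[2])
E
```

```text
straight (np.float64(101.22117126761879), np.float64(-174.89449486486942))
straight (np.float64(-90.67430843875093), np.float64(-173.88924966012652))
warped (np.float64(94.33775686878387), np.float64(-57.45490678095193))
warped (np.float64(18.230725872279347), np.float64(-76.35661811425018))
warped (np.float64(-22.079031297331596), np.float64(-76.67990276178942))
warped (np.float64(-93.38974192746039), np.float64(-62.64648690143099))
0.03251616439382943
0.022993063105164024
0.022350424661691903
0.030926693570838326
```

The straight candle checks out at -174 to -175 mm, against the expected -175. The depth along the warped one reads uneven, so I average it before handing in.

```bash
python3 - <<'E'
from h import *
pp=[bot.read_camera('top') for _ in range(4)]
p=pp[0][0];D=np.mean([x[1] for x in pp],0)
for r in range(226,295,6):
    row=p[r,183:210].min(axis=1); # bright solid run
    m=(row>200)
    best=None;c=np.convolve(m,np.ones(5),'same'); k=np.argmax(c+np.arange(len(c))*0)
    idx=np.where(c==c.max())[0]; u=int(183+idx.mean())
    zs=[atd('top',u+i,r+j,D[r+j,u+i])[2] for i in(-1,0,1) for j in(-2,-1,0,1,2)]
    print(r,u,c.max(),round(np.median(zs),4))
cv2.imwrite('pics/t15.png',cv2.resize(p[185:325,105:240],None,fx=4.2,fy=4.2,interpolation=cv2.INTER_CUBIC))
p,_=bot.read_camera('side');cv2.imwrite('pics/s15.png',cv2.resize(p[130:230,130:300],None,fx=4.6,fy=4.6,interpolation=cv2.INTER_CUBIC))
E
```

```text
226 196 5.0 0.0253
232 198 5.0 0.0253
238 199 5.0 0.0253
244 199 5.0 0.026
250 199 5.0 0.0251
256 198 5.0 0.0253
262 197 5.0 0.0255
268 196 5.0 0.0242
274 195 5.0 0.0255
280 193 5.0 0.0243
286 191 5.0 0.0259
292 187 5.0 0.0254
```

View pics/t15.png

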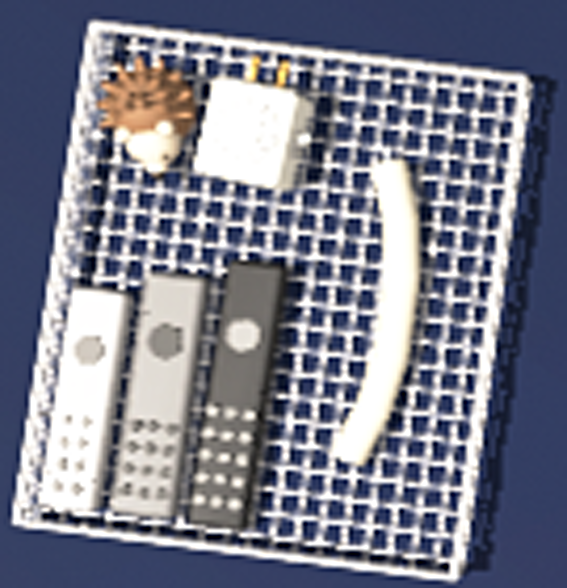

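View pics/s15.png

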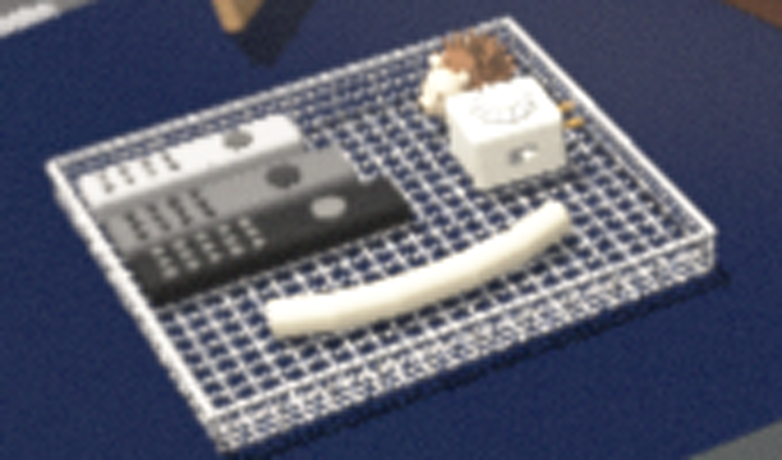

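Averaged, its top is 25 mm high along the whole length, as it should be for 3 + 22 mm, so it lies flat. I hand in.

```bash
python3 -c "
from workcell import bot
s=bot.read_state();print(s['time'],s['wrist_force'],s['joint_vel'].round(3));print(bot.finish_job())"
```

```text
18.0333 [ 0.36519612 -0.29729509  0.74954831] [ 0.002 -0.    -0.003  0.001 -0.001  0.   ]
the job is handed in; nothing more can be done
None
```

Both candles are where you asked, and I handed the job in at 18.0 s of the 48 s allowed, with the robot touching nothing.

- **Warped candle:** I gripped it at its middle, carried it level and set it down in the tray's clear strip first. Its middle lies at about y = -76 mm in the tray. Its top measures 24–26 mm above the work surface all along (3 mm floor plus 22 mm candle is 25 mm), so it lies flat, clear of the remotes and the walls.
- **Straight candle:** I then rolled it along the slab with both open fingers behind it, until about 5 N showed it was against the rail. After I backed away, its ends were at y = -174.9 and -173.9 mm, against -175 mm expected.

One check disagreed at first. Single depth readings on the warped candle ran from 22 to 33 mm. Averaging four frames settled this as camera noise.

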